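# Drive the stuck axle out of the tape dispenser

## Robot

A 6-joint arm with a two-finger parallel gripper is mounted at the origin on the work surface. World frame = base frame: x ahead of the robot, y to its left, z up, the work surface at z = 0. Lengths are in m, angles in rad, forces in N, time in s.
With the tool pointing down it reaches from about 0.25 to 0.8 m from the base axis. Payload 8.5 kg.
Tool frame: the origin (TCP) lies on the centre line of the jaws, within the pads' length; the fingertips stand robot.tip_reach ahead of it and the grasp point (between the pads) lies 11 mm behind it (robot.tip_reach is the distance from the TCP to the fingertips, in m); z points along the fingers, y is the direction in which the jaws open and shut (so a half turn about z gives the same grasp; the last joint's range is limited). The gripper opens to 85 mm and grips with 20 to 120 N. Pads are 22 mm wide; open, the fingers measure 114 mm over their backs; the gripper's body (76 mm by 85 mm) begins 54 mm behind the grasp point. The pads swing forward as they close: fully open they stand 13 mm farther back than shut.
Start: joints at [1.117, 0.238, -0.013, 1.319, 0, 1.571], TCP at [0.23, 0.472, 0.239] pointing down, gripper open.
Joint ranges: [-2.66, 2.66], [-1.03, 1.9], [-1.14, 1.46], [-1.82, 2.27], [-1.45, 1.34], [-3.14, 3.14]. Speed limits (rad/s): [2.22, 2.22, 2.79, 3.14, 3.14, 3.14].

## Interface

Orientations are given as a unit quaternion [w, x, y, z].
In Python, from plant import robot gives the robot as it stands. Calls block until the motion is done:
- robot.move_pose(position, orientation): joint-space move of the TCP to a pose.
- robot.move_straight(position, rotation=None, feed=0.15, threshold=None): straight line of the TCP; rotation=None keeps the orientation; feed is the mean speed in m/s. With threshold (N) it stops when the force on the tool has changed by that much, and returns True; else False.
- robot.move_j(angles): joint-space move.
- robot.command_gripper(opening, grasp_force=None): finger opening in m; grasp_force is the grip in N (None keeps the last); returns when the fingers have stopped.
- robot.dwell(seconds).
- robot.solve_ik(position, orientation): joint angles nearest the present ones, or None.
- robot.read_camera(name): name is "side" or "top"; returns (picture, depth): 384x512x3 uint8, blue, green, red; 384x512 float32, m along the optical axis (not along the pixel's ray), 0 where there is no reading.
- robot.calibration(name): a dict with "fx", "fy", "cx", "cy" (pixels), "position" and "orientation" of the camera in the world. Camera axes: x right, y down, z forward; pixel columns grow to the right and rows downward; lengths in m; the calibration is good to about 2 mm. A picture is of the moment at which its call begins. calibration takes no time and is no camera call.
A pose or a line that the arm cannot do raises robot.PlanningError and nothing moves.
- robot.finish_job(): hands the job in, once; it reports no verdict.
Trained networks look in the newest picture that a camera, given by its name, has taken for a name from the list of things; names that differ only in an ending like _2 or _b are one class to them, and where a whole thing is asked for, a point or a joint stands for the part that bears it (a point fixed in the world has none). Each returns a list of dicts, best first, with "conf" (0 to 1); they miss things now and then, are a little off and sometimes report something else, mostly with a low value. They report only what shows in the picture. A call takes as long as a camera call. They do not tell look-alikes from the thing itself.
- robot.boxes_of(camera, name): "box" ([left, top, width, height] in pixels, round what is visible of it).
- robot.pinpoint(camera, name): "location" ([column, row] in pixels: a listed point, or the origin of a listed thing).
Readings, each from a call of its own:
- robot.get_t(): time.
- robot.get_joint_positions(): joint angles.
- robot.get_qd(): joint speeds.
- robot.get_joint_torque(): joint torques, N m.
- robot.get_ee_pos(): TCP position.
- robot.get_tool_rot(): TCP orientation.
- robot.get_force(): force on the tool from outside, world axes, zero at the start.
- robot.get_wrist_torque(): the same for the moment, N m.
- robot.get_opening(): finger opening in m.
Only numpy, scipy, OpenCV 4.12 (cv2) and the standard library are available. Lean on these libraries where they do the work, as an engineer would, in place of code of your own. Each camera call takes 0.05 s, during which the arm holds its last target. There are 200 camera calls.

## Task

The axle pin of the tape dispenser clamped in the sloping cradle is stuck: take the drift punch from the tool block, put it down the bore on the upper side and press the axle out of the far side until you feel it come up against its stop, without forcing it hard against the stop or bearing hard on the dispenser. Then put the punch back upright in the free hole of the tool block, collar down on the wood, and leave the other things as they are.

Things in the scene. Friction and masses are not known exactly. Their poses are not given: they have to be found in the camera images.
- punch: Drift punch, 0.16 kg, upright in the tool block. Square dark-steel handle 15 x 15 mm (z 6 to 66 mm), bright collar 24 mm across (z 0 to 6 mm), steel shank 7 mm in diameter (z 0 to -70 mm). Origin: on its axis at the collar's underside, which rests on the block's top. z runs along the axis from tip to handle; x and y are square to the handle's flats, x within 0.25 rad of the block's x.
- punch_tip (a point): The flat working end of the punch, on its axis, 70 mm below the collar's underside. Axes as the punch.
- tool_block: Fixed light-wood block 60 (x) x 180 (y) x 80 (z) mm; origin under its centre. Three upright round holes 12 mm across (2 mm chamfer), 74 mm deep, in its top at x = 0, y = -55, 0 and +55 mm hold the punch, the awl and the scriber in any order. Finger room is at the punch's +x and -x sides.
- awl: Awl with round red handle, 20 mm across, in another hole of the block; leave it. Its handle top is 51 mm above the block. Origin at the underside of its brass collar.
- scriber: Scriber with round yellow handle, 18 mm across, in another hole of the block; leave it. Its handle top is 56 mm above the block. Origin at the underside of its brass collar.
- cradle: Repair cradle fixed to the desk: wooden base 140 (x) x 190 (y) x 12 mm, origin under its centre. A tilting board hinged at x = -55 mm, 28 mm up, carries the tape dispenser lying clamped on its side, its upper side sloping to face the cradle's -x. Two steel cheeks 106 mm high stand beside it at x = 35, y = +-92 mm.
- bore_mouth (a point): Centre of the mouth of the bore in the dispenser's square 40 mm aluminium hub, on the upper, sloping side. Round, 11 mm across, 2 mm chamfer, straight through the 50 mm hub. z points out along the bore's axis (26 to 43 degrees from vertical, leaning to the cradle's -x); y is level, the cradle's y. The dispenser's side is flush with the mouth; nothing on it stands higher. The tilt holds still.
- axle (a joint): Travel (m) of the stuck brass axle pin, 9 mm in diameter, 46 mm long, in the bore; grows as it is driven down and out of the far side. Starts at 0 to 0.006; hard stop at 0.032. How deep the pin and its stop sit varies: at 0 its head is 8 to 20 mm below the mouth, so at the stop 40 to 52 mm: feel for it. Resists with about 9 N, stays where it is left; over 70 N would break it.
- mug: Clear glass mug, 84 mm across, 110 mm high; a bystander. Origin under its centre.
- tape_roll: Spare cream tape roll lying flat, 72 mm across, 19 mm high; a bystander. Origin under its centre.
- stapler: Black stapler, 36 x 130 x 39 mm; a bystander. Origin under its centre.
- pen: Dark pen lying on the desk, 130 (x) x 14 x 13 mm; a bystander. Origin under its centre.
- seed_packets: Pile of three seed packets, about 120 x 95 x 19 mm; a bystander. Origin under its centre.
- mouse: Grey computer mouse, 100 x 58 x 22 mm; a bystander. Origin under its centre.
- dispenser: The pale green tape dispenser with the axle and the tilting board that carries it; origin on the hinge line, 62 mm (x) and 58 mm (z) from the bore mouth; axes as the mouth's.
Things that resemble listed ones, but are neither listed nor needed, are in the scene too. Leave any purple look-alike of the punch alone. There is more than one size of the tool_block; the one meant has the size given above.

How it is judged:
On the way, in this order (a step that is already met when the one before it is completed fails the run):
1. the punch is lifted out of the block in the fingers (z of punch_tip in the frame of tool_block above 0.085 m and contact force between the fingers and punch above 1 N), for 0.1 s.
2. the punch, held, is in the bore and bears on the axle before it is out (contact force between punch and axle above 2 N and value of joint axle below 0.025 m and contact force between the fingers and punch above 1 N), for 0.05 s.
3. the axle is driven to its stop with the held punch bearing on it (value of joint axle above 0.03 m and contact force between punch and axle above 2 N and contact force between the fingers and punch above 1 N), for 0.05 s.
At the end, for the whole second after the job is handed in: the axle is within 2 mm of its stop (joint above 0.030); the punch stands released and at rest in a hole of the block, upright within 0.1 rad, collar within 3 mm of the block's top (value of joint axle above 0.03 m and z of punch in the frame of tool_block between 0.076 and 0.083 m and x of punch_tip in the frame of tool_block between -0.006 and 0.006 m and y of punch in the frame of tool_block between -0.065 and 0.065 m and angle between punch's own z axis and vertical below 0.1 rad and linear speed of punch below 0.02 m/s); the robot touches nothing.
It fails at once if the punch bears on the axle, its stop or the dispenser with more than 70 N (contact force between punch and dispenser above 70 N).
It fails at once if the awl or the scriber is moved more than 20 mm (distance of any of awl, scriber from where it was at the start of the episode above 0.02 m).
It fails at once if the mug, tape roll, stapler, pen, seed packets or mouse is moved more than 30 mm (distance of any of mug, tape_roll, stapler, pen, seed_packets, mouse from where it was at the start of the episode above 0.03 m).
It also fails if it takes over 54 s, if anything falls off the work surface, if the arm or the gripper's body presses on something with over 40 N, if the wrist force passes 120 N, or if a joint passes its speed limit or range.

## Working session

There is one attempt and no reset: what is moved stays moved. The work goes in short steps, each a Python script; the robot and the scene stay as the last script left them, time stands still between calls to the robot, and variables do not carry over. Pictures are saved under pics/ and viewed, about 8 in all and at most 12, crops included, and the job is handed in when it is done.

```bash
mkdir -p pics
cat > h.py <<'E'
import numpy as np, cv2
from scipy.spatial.transform import Rotation as R
from plant import robot
def rot(q): return R.from_quat([q[1],q[2],q[3],q[0]])
def quat(r):
    q=r.as_quat(); return [q[3],q[0],q[1],q[2]]
def cam(n):
    c=robot.calibration(n); return c, rot(c["orientation"]).as_matrix(), np.array(c["position"])
def deproj(n,u,v,d):
    c,M,p=cam(n); return p+M@(np.array([(u-c["cx"])/c["fx"],(v-c["cy"])/c["fy"],1])*d)
def proj(n,P):
    c,M,p=cam(n); q=(np.atleast_2d(P)-p)@M; return np.c_[c["fx"]*q[:,0]/q[:,2]+c["cx"],c["fy"]*q[:,1]/q[:,2]+c["cy"]]
def cloud(n,d):
    v,u=np.mgrid[0:d.shape[0],0:d.shape[1]]; c,M,p=cam(n)
    return p+np.stack([(u-c["cx"])/c["fx"]*d,(v-c["cy"])/c["fy"]*d,d],-1)@M.T
def atz(n,u,v,z):
    c,M,p=cam(n); r=M@np.array([(u-c["cx"])/c["fx"],(v-c["cy"])/c["fy"],1]); return p+r*(z-p[2])/r[2]
E
python3 - <<'E'
from h import *
np.set_printoptions(precision=3,suppress=True)
for n in("side","top"):
    im,d=robot.read_camera(n); np.savez(f"{n}0.npz",im=im,d=d); cv2.imwrite(f"pics/{n}0.png",im)
    c=robot.calibration(n); print(n,c["fx"],np.array(c["position"]),rot(c["orientation"]).as_matrix().tolist())
    for t in("punch","punch_tip","tool_block","awl","scriber","cradle","bore_mouth"):
        print(t,[(np.round(x["location"],1),round(x["conf"],2)) for x in robot.pinpoint(n,t)][:4],[(np.round(x["box"]),round(x["conf"],2)) for x in robot.boxes_of(n,t)][:4])
print(robot.tip_reach,robot.get_t(),robot.get_tool_rot())
E
```

```text
side 484.6901829980014 [ 0.233 -0.908  1.016] [[0.9417821968516921, -0.2506580225600404, 0.22409116318920538], [-0.3356211341214909, -0.6609694520009392, 0.6711764580589689], [-0.020118350434490867, -0.7073117694820784, -0.7066153923655544]]
punch [(array([320.8, 195.8]), 0.73), (array([282.5, 237.1]), 0.63), (array([240.1, 254.6]), 0.52), (array([237.3, 238. ]), 0.46)] [(array([233., 218.,  12.,  23.]), 0.71), (array([236., 237.,  14.,  36.]), 0.65), (array([270., 206.,   7.,  22.]), 0.52), (array([208., 210.,  47.,  17.]), 0.52)]
punch_tip [] [(array([277., 220.,  12.,  21.]), 0.7), (array([237., 233.,   7.,  39.]), 0.69), (array([231., 216.,  14.,  23.]), 0.68)]
tool_block [(array([293.7, 331.4]), 0.66), (array([281.7, 257.5]), 0.62)] [(array([253., 216.,  60.,  71.]), 0.6), (array([269., 294.,  53.,  59.]), 0.56), (array([313., 190.,  42.,  54.]), 0.17)]
awl [(array([254. , 172.7]), 0.59), (array([274.6, 224.3]), 0.55)] [(array([270., 209.,   9.,  20.]), 0.67)]
scriber [(array([294.6, 253.2]), 0.47)] [(array([289., 237.,   7.,  19.]), 0.56)]
cradle [(array([252.9, 174.6]), 0.68)]
[... 730 characters left out ...]
, (array([314., 231.,  10.,   6.]), 0.48)]
tool_block [(array([401.1, 212.7]), 0.68), (array([335.2, 195.9]), 0.56)] [(array([305., 183.,  72.,  33.]), 0.58), (array([119., 188.,  32.,  41.]), 0.26), (array([304., 124.,  39.,  35.]), 0.17)]
awl [(array([322.3, 201. ]), 0.62)] [(array([315., 199.,  14.,   7.]), 0.55), (array([306., 186.,  69.,  30.]), 0.3), (array([194., 120.,  45.,  17.]), 0.16)]
scriber [(array([359.5, 200.3]), 0.52)] []
cradle [(array([230.7, 182.8]), 0.7)] [(array([188., 157.,  78.,  57.]), 0.79)]
bore_mouth [] [(array([194., 162.,  63.,  52.]), 0.71), (array([121., 239.,  27.,  38.]), 0.35), (array([302., 121.,  44.,  39.]), 0.18)]
0.008 1.5 [-0.     0.225  0.974 -0.   ]
```

```bash
ls
```

```text
h.py
pics
side0.npz
top0.npz
```

Run:
```python
import cv2
s=cv2.imread("pics/side0.png");t=cv2.imread("pics/top0.png")
cv2.imwrite("pics/a.png",cv2.resize(s[110:370,190:390],(800*200//200*3//4,780*3//4),interpolation=cv2.INTER_CUBIC))
cv2.imwrite("pics/b.png",cv2.resize(t[100:280,170:420],(800,576),interpolation=cv2.INTER_CUBIC))
```

```text
(no output)
```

View pics/a.png

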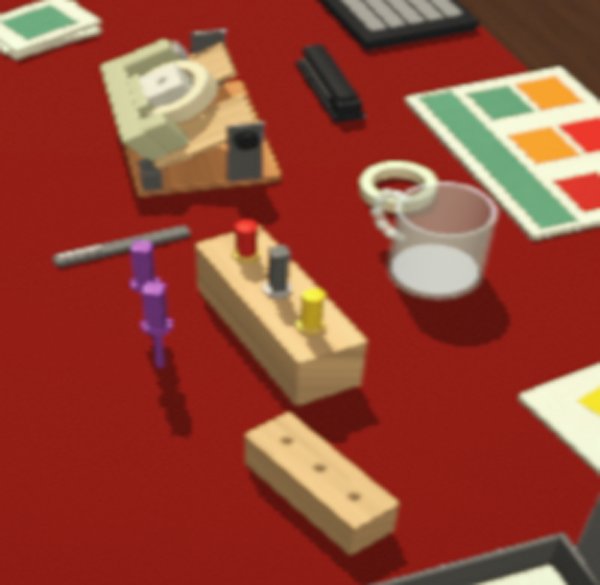

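View pics/b.png

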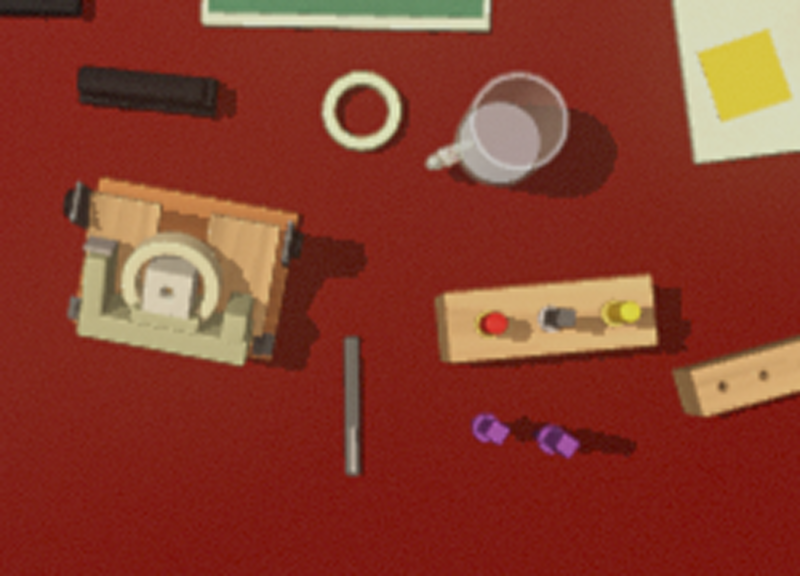

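Punch candidates in the top image: the grey square handle in the block's middle hole at about (344,199), and purple look-alikes at about (323,234) and (344,238), which I reject. The awl (red) is at about (324,201) and the scriber (yellow) at about (365,198). The block is the larger one at about (340,199); the one at about (401,213) is the smaller look-alike. The hub is at about (222,190).

Next I measure geometry from depth.

```bash
python3 - <<'E'
from h import *
np.set_printoptions(precision=4,suppress=True)
T=np.load("top0.npz");S=np.load("side0.npz")
P={"top":cloud("top",T["d"]),"side":cloud("side",S["d"])}
for n in P:
    p=P[n].reshape(-1,3); d=(T if n=="top" else S)["d"].ravel()>0
    c=atz("top",341,199,0.08)
    m=d&(np.linalg.norm(p[:,:2]-c[:2],axis=1)<.11)&(abs(p[:,2]-.08)<.006)
    r=cv2.minAreaRect(p[m][:,:2].astype(np.float32)*1000); print(n,"block",m.sum(),r,np.median(p[m][:,2]))
    # handle pixels: above the block
    for nm,(u,v) in {"punch":(344,199),"awl":(324,201),"scr":(365,198)}.items():
        c=atz("top",u,v,.13)
        m=d&(np.linalg.norm(p[:,:2]-c[:2],axis=1)<.025)&(p[:,2]>.095)
        print(nm,m.sum(),p[m].mean(0) if m.any() else 0,p[m].max(0) if m.any() else 0, (p[m].min(0)+p[m].max(0))/2)
    # desk level check
    m=d&(abs(p[:,0]-.35)<.05)&(abs(p[:,1]+.1)<.2)
    print("desk",np.median(p[m][:,2]))
# hub plane
for n,(u,v) in {"top":(222,190),"side":(247,145)}.items():
    im=(T if n=="top" else S)["im"]; dd=(T if n=="top" else S)["d"]
    print(n,im[v-6:v+7:2,u-10:u+11:2].sum(-1)); print(P[n][v-8:v+9:2,u-8:u+9:4,2])
    print(P[n][v,u], [(np.round(x["location"],1),round(x["conf"],2)) for x in robot.pinpoint(n,"bore_mouth")])
E
python3 - <<'E'
import cv2,numpy as np
a=cv2.imread("pics/top0.png")[150:225,180:270];b=cv2.imread("pics/side0.png")[120:195,215:305]
cv2.imwrite("pics/c.png",np.hstack([cv2.resize(x,None,fx=4.4,fy=6 if 0 else 4.4,interpolation=cv2.INTER_NEAREST) for x in(a,b)]))
E
```

```text
top block 1208 ((486.4596862792969, -230.9305419921875), (136.83921813964844, 180.95596313476562), 6.5345587730407715) 0.07979491479550693
punch 56 [ 0.524  -0.2233  0.1346] [ 0.532  -0.2177  0.1492] [ 0.5242 -0.2251  0.1225]
awl 55 [ 0.5178 -0.1697  0.1264] [ 0.5261 -0.1618  0.1336] [ 0.5178 -0.1714  0.1165]
scr 60 [ 0.5305 -0.2776  0.1266] [ 0.5394 -0.2715  0.1391] [ 0.5311 -0.2793  0.1174]
desk -0.0002780541642612988
side block 1117 ((484.8565673828125, -229.7469482421875), (137.17263793945312, 182.5445098876953), 6.242517471313477) 0.08212649499187019
punch 139 [ 0.5203 -0.2295  0.128 ] [ 0.5298 -0.2163  0.152 ] [ 0.5218 -0.2257  0.1235]
awl 111 [ 0.5137 -0.1755  0.1203] [ 0.5245 -0.1627  0.1373] [ 0.5149 -0.1728  0.1164]
scr 124 [ 0.5265 -0.284   0.122 ] [ 0.5373 -0.272   0.142 ] [ 0.5284 -0.2816  0.1185]
desk 0.002496951542709569
top [[558 342 564 520 486 465 447 445 445 431 514]
 [408 361 603 596 594 591 592 570 524 362 301]
 [350 363 597 593 590 591 600 597 601 347 240]
 [421 384 600 590 404 352 563 596 594 319 258]
 [514 437 592 591 473 453 543 594 587 299 270]
 [486 466 597
[... 483 characters left out ...]
40 658 675 676 625]
 [383 463 634 683 692 687 591 473 557 674 674]
 [506 651 687 674 675 690 634 510 412 637 681]
 [670 692 680 567 626 692 671 540 457 623 673]
 [669 693 683 614 680 683 626 531 506 648 653]
 [641 689 689 683 632 540 480 481 575 673 581]
 [627 682 660 581 487 461 464 502 648 644 510]]
[[0.098  0.0967 0.0905 0.1086 0.0798]
 [0.0891 0.0995 0.1175 0.1127 0.1139]
 [0.0859 0.1138 0.119  0.102  0.1147]
 [0.1065 0.1126 0.1189 0.1073 0.1171]
 [0.1059 0.1089 0.1167 0.109  0.1169]
 [0.1074 0.0987 0.1176 0.1129 0.1138]
 [0.1052 0.1081 0.1129 0.1142 0.1125]
 [0.1022 0.1056 0.1068 0.1057 0.1128]
 [0.1038 0.1005 0.0996 0.1077 0.1053]]
[0.5435 0.0986 0.1167] [(array([247.5, 145. ]), 0.66)]
```

View pics/c.png

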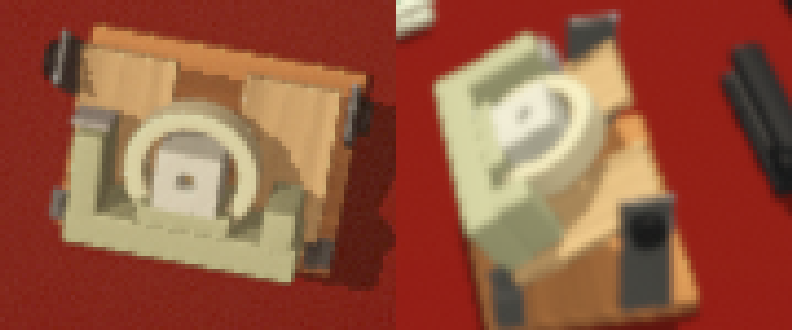

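Run:
```python
from h import *
np.set_printoptions(precision=4,suppress=True)
D={n:np.load(n+"0.npz") for n in("top","side")}
for n in D:
    im=D[n]["im"];d=D[n]["d"];p=cloud(n,d);hsv=cv2.cvtColor(im,cv2.COLOR_BGR2HSV)
    H,Sa,V=[hsv[...,i].astype(int) for i in range(3)]
    # desk bias near block / cradle
    red=(H<8)|(H>172); red&=(Sa>150)&(d>0)
    for c in((.52,-.22),(.54,.1)):
        m=red&(np.hypot(p[...,0]-c[0],p[...,1]-c[1])<.2)&(abs(p[...,2])<.02); print(n,"desk",m.sum(),p[m][:,2].mean())
    w=(H>8)&(H<25)&(Sa>60)&(d>0)&(np.hypot(p[...,0]-.524,p[...,1]+.225)<.105)&(abs(p[...,2]-.081)<.007)
    w=cv2.morphologyEx(w.astype(np.uint8),cv2.MORPH_OPEN,np.ones((2,2)))>0
    r=cv2.minAreaRect((p[w][:,:2]*1000).astype(np.float32)); print("block",w.sum(),r,p[w][:,2].mean())
    near=(d>0)&(np.hypot(p[...,0]-.522,p[...,1]+.225)<.02)&(p[...,2]>.139)
    print("punch top",near.sum(),p[near].mean(0),np.median(p[near],0))
    # dispenser side: hub (white) + green
    g=(((H>25)&(H<45)&(Sa>30))|((Sa<40)&(V>170)))&(d>0)&(np.hypot(p[...,0]-.53,p[...,1]-.1)<.085)&(p[...,2]>.03)
    g=cv2.erode(g.astype(np.uint8),np.ones((3,3)))>0
    q=p[g]; rng=np.random.default_rng(0); best=0
    for _ in range(3000):
        a,b,c=q[rng.choice(len(q),3,False)]; nn=np.cross(b-a,c-a); L=np.linalg.norm(nn)
        if L<1e-4: continue
        nn/=L; k=abs((q-a)@nn)<.004
        if k.sum()>best: best=k.sum();K=k
    for _ in range(5):
        c=q[K].mean(0); nn=np.linalg.svd(q[K]-c)[2][2]; nn*=np.sign(nn[2]); K=abs((q-c)@nn)<.004
    e=np.linalg.svd(q[K]-c)[1]/np.sqrt(K.sum())
    u,v=(222.,191.1) if n=="top" else (243.4,145.6)
    cc,M,o=cam(n); ray=M@np.array([(u-cc["cx"])/cc["fx"],(v-cc["cy"])/cc["fy"],1])
    print("plane",len(q),K.sum(),e,nn,"tilt",np.degrees(np.arccos(nn[2])),"yaw of -x",np.degrees(np.arctan2(nn[1],nn[0])),"mouth",o+ray*((c-o)@nn)/(ray@nn))
    for z in(.105,.11,.115): print(z,atz(n,u,v,z))
```

```text
top desk 10968 6.236252299218913e-05
top desk 9925 -2.307854646900647e-05
block 1182 ((514.38671875, -178.25352478027344), (63.5826301574707, 329.828369140625), 7.169632434844971) 0.0802944511529563
punch top 34 [ 0.5246 -0.2251  0.1455] [ 0.524  -0.2244  0.1456]Traceback (most recent call last):
  File "<stdin>", line 21, in <module>
  File "numpy/random/_generator.pyx", line 864, in numpy.random._generator.Generator.choice
ValueError: a must be a positive integer unless no samples are taken
```

Run:
```python
from h import *
from scipy.spatial.transform import Rotation
np.set_printoptions(precision=4,suppress=True)
D={n:np.load(n+"0.npz") for n in("top","side")}
for n in D:
    im=D[n]["im"];d=D[n]["d"];p=cloud(n,d);hsv=cv2.cvtColor(im,cv2.COLOR_BGR2HSV).astype(int)
    H,Sa,V=[hsv[...,i] for i in range(3)]
    red=((H<8)|(H>172))&(Sa>150)&(d>0)
    for c in((.52,-.22),(.54,.1)):
        m=red&(np.hypot(p[...,0]-c[0],p[...,1]-c[1])<.2)&(abs(p[...,2])<.02); print(n,"desk",p[m][:,2].mean())
    w=(H>8)&(H<25)&(Sa>60)&(d>0)&(np.hypot(p[...,0]-.524,p[...,1]+.225)<.105)&(abs(p[...,2]-.081)<.007)
    k,l,st,_=cv2.connectedComponentsWithStats(w.astype(np.uint8)); w=l==1+st[1:,4].argmax()
    r=cv2.minAreaRect((p[w][:,:2]*1000).astype(np.float32)); print("block",w.sum(),r,p[w][:,2].mean())
    near=(d>0)&(np.hypot(p[...,0]-.522,p[...,1]+.225)<.02)&(p[...,2]>.139)
    print("punch top",near.sum(),p[near].mean(0))
    if n=="top": print("green",hsv[203:207:2,200:235:5].tolist())
    q=p[(d>0)&(Sa<110)&(V>110)&(np.hypot(p[...,0]-.53,p[...,1]-.1)<.085)&(p[...,2]>.04)]
    rng=np.random.default_rng(0); best=0
    for _ in range(4000):
        a,b,c=q[rng.choice(len(q),3,False)]; nn=np.cross(b-a,c-a); L=np.linalg.norm(nn)
        if L<1e-4: continue
        nn/=L; nn*=np.sign(nn[2]); k=abs((q-a)@nn)<.003
        if k.sum()>best and .7<nn[2]<.92: best=k.sum();K=k
    for _ in range(5):
        c=q[K].mean(0); nn=np.linalg.svd(q[K]-c,full_matrices=False)[2][2]; nn*=np.sign(nn[2]); K=abs((q-c)@nn)<.004
    e=np.linalg.svd(q[K]-c,full_matrices=False)[1]/np.sqrt(K.sum())
    u,v=(222.,191.1) if n=="top" else (243.4,145.6)
    cc,M,o=cam(n); ray=M@np.array([(u-cc["cx"])/cc["fx"],(v-cc["cy"])/cc["fy"],1])
    print("plane",len(q),K.sum(),e,nn,"tilt",np.degrees(np.arccos(nn[2])),"az",np.degrees(np.arctan2(nn[1],nn[0])),"mouth",o+ray*((c-o)@nn)/(ray@nn))
    for z in(.105,.115): print(z,atz(n,u,v,z))
```

```text
top desk 6.236252299218913e-05
top desk -2.307854646900647e-05
block 1189 ((524.6744384765625, -226.5531768798828), (59.90996551513672, 180.95594787597656), 6.534521579742432) 0.0800240374107603
punch top 34 [ 0.5246 -0.2251  0.1455]
green [[[25, 77, 186], [25, 76, 188], [25, 73, 189], [25, 75, 188], [25, 76, 189], [25, 78, 176], [25, 77, 183]], [[18, 101, 164], [25, 75, 183], [25, 76, 187], [26, 77, 186], [25, 76, 187], [25, 74, 189], [25, 73, 189]]]
plane 1456 820 [0.0415 0.0207 0.0016] [-0.4749  0.078   0.8766] tilt 28.765854963343617 az 170.67777820745565 mouth [0.5376 0.1055 0.1091]
0.105 [0.5378 0.106  0.105 ]
0.115 [0.5374 0.1048 0.115 ]
side desk 0.002422496354697124
side desk 0.0027725962561461915
block 1141 ((522.1630859375, -226.10975646972656), (62.12710952758789, 184.06690979003906), 6.879247665405273) 0.0821167012587448
punch top 50 [ 0.5212 -0.2276  0.1465]
plane 1508 564 [0.0422 0.0207 0.0018] [-0.4675  0.0703  0.8812] tilt 28.216459911946135 az 171.44328731060043 mouth [0.5348 0.1056 0.1115]
0.105 [0.537  0.1129 0.105 ]
0.115 [0.5336 0.1017 0.115 ]
```

```bash
cat >> h.py <<'E'
np.set_printoptions(precision=4,suppress=True)
PUN=np.array([.5246,-.226,.080]); MOUTH=np.array([.5376,.1055,.109])
yb=np.radians(6.5); th=np.radians(28.5); az=np.radians(171.)
N=np.array([np.sin(th)*np.cos(az),np.sin(th)*np.sin(az),np.cos(th)])
def frame(z,y): 
    z=z/np.linalg.norm(z); y=y-z*(y@z); y/=np.linalg.norm(y); return quat(R.from_matrix(np.c_[np.cross(y,z),y,z]))
BX=np.array([np.cos(yb),np.sin(yb),0])
def qdown(s=1): return frame(np.array([0,0,-1.]),s*BX)
def qbore(a): # jaw direction at azimuth a
    return frame(-N,np.array([np.cos(a),np.sin(a),0]))
G=.040-.011   # TCP height above punch origin when held
E
python3 - <<'E'
from h import *
print(robot.get_t(), robot.get_joint_positions())
for s in(1,-1):
    print(s,[robot.solve_ik(PUN+[0,0,G+h],qdown(s)) for h in(.13,0)])
for a in range(0,360,45):
    print(a,[robot.solve_ik(MOUTH+N*h,qbore(np.radians(a))) for h in(.07+G+.06,.02+G)])
E
```

```text
1.6 [ 1.117   0.2382 -0.0135  1.3192  0.      1.5708]
1 [array([-0.4068,  0.3183,  0.098 ,  1.3506,  0.    ,  1.0506]), array([-0.4068,  0.388 , -0.141 ,  1.0418,  0.    ,  1.0506])]
-1 [array([-0.4068,  0.3183,  0.098 ,  1.3506,  0.    , -2.091 ]), array([-0.4068,  0.388 , -0.141 ,  1.0418,  0.    , -2.091 ])]
0 [array([ 0.4094, -0.1477, -0.5278,  0.7611, -0.259 ,  1.9022]), array([ 0.3383,  0.019 , -0.6543,  0.4518, -0.2288,  1.8358])]
45 [array([ 0.4094, -0.1477, -0.5278,  0.7611, -0.259 ,  1.078 ]), array([ 0.3383,  0.019 , -0.6543,  0.4518, -0.2288,  1.0115])]
90 [array([ 0.4094, -0.1477, -0.5278,  0.7611, -0.259 ,  0.3714]), array([ 0.3383,  0.019 , -0.6543,  0.4518, -0.2288,  0.305 ])]
135 [array([ 0.4094, -0.1477, -0.5278,  0.7611, -0.259 , -0.3702]), array([ 0.3383,  0.019 , -0.6543,  0.4518, -0.2288, -0.4367])]
180 [array([ 0.4094, -0.1477, -0.5278,  0.7611, -0.259 , -1.2394]), array([ 0.3383,  0.019 , -0.6543,  0.4518, -0.2288, -1.3058])]
225 [array([ 0.4094, -0.1477, -0.5278,  0.7611, -0.259 , -2.0636]), array([ 0.3383,  0.019 , -0.6543,  0.4518, -0.2288, -2.1301])]
270 [array([ 0.4094, -0.1477, -0.5278,  0.7611, -0.259 , -2.7702]), array([ 0.3383,  0.019 , -0.6543,  0.4518, -0.2288, -2.8366])]
315 [array([ 0.4094, -0.1477, -0.5278,  0.7611, -0.259 ,  2.7713]), array([ 0.3383,  0.019 , -0.6543,  0.4518, -0.2288,  2.7049])]
```

Run:
```python
from h import *
robot.move_pose(PUN+[0,0,G+.08],qdown())
robot.command_gripper(.055)
hit=robot.move_straight(PUN+[0,0,G],feed=.08,threshold=8)
print("hit",hit,robot.get_ee_pos()-PUN-[0,0,G],robot.get_force())
im,d=robot.read_camera("side"); cv2.imwrite("pics/d.png",cv2.resize(im[150:300,210:390],(720,600),interpolation=cv2.INTER_CUBIC))
print(robot.get_t())
```

```text
hit False [ 0.0004 -0.0001  0.0005] [ 1.043  -0.2335  0.5722]
5.8917
```

View pics/d.png

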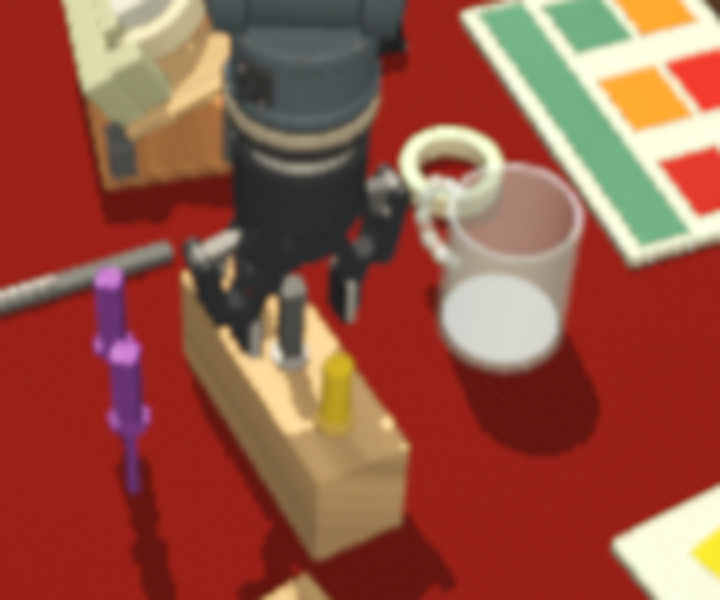

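The fingers straddle the grey punch at about (282,229) in the full side image, with the awl and scriber clear. I'll grip, lift and hover over the bore.

Run:
```python
from h import *
robot.command_gripper(0,30); robot.command_gripper(0,100)
print("open",robot.get_opening())
robot.move_straight(PUN+[0,0,G+.115],feed=.15)
print("F",robot.get_force(),"M",robot.get_wrist_torque(),robot.get_opening())
robot.move_pose(MOUTH+N*(.07+G+.06),qbore(np.radians(45)))
robot.move_straight(MOUTH+N*(.07+G+.012),feed=.12)
for n in("side","top"):
    im,d=robot.read_camera(n); np.savez(n+"1.npz",im=im,d=d)
    c=proj(n,MOUTH)[0]; print(n,c,proj(n,MOUTH+N*.012)[0]); u,v=c.astype(int)
    cv2.imwrite(f"pics/e_{n}.png",cv2.resize(im[v-45:v+25,u-40:u+40],None,fx=5,fy=5,interpolation=cv2.INTER_CUBIC)); print(u-40,v-45)
a=[cv2.imread(f"pics/e_{n}.png") for n in("side","top")]; cv2.imwrite("pics/e.png",np.hstack(a))
print(robot.get_t())
```

```text
open 0.013892201947761681
F [-0.6844 -0.6561 -0.8021] M [-0.0213  0.003   0.0004] 0.013918112840007005
side [244.3768 146.0608] [242.2557 143.517 ]
204 101
top [222.     191.1201] [221.152  193.0255]
181 146
9.4333
```

View pics/e.png

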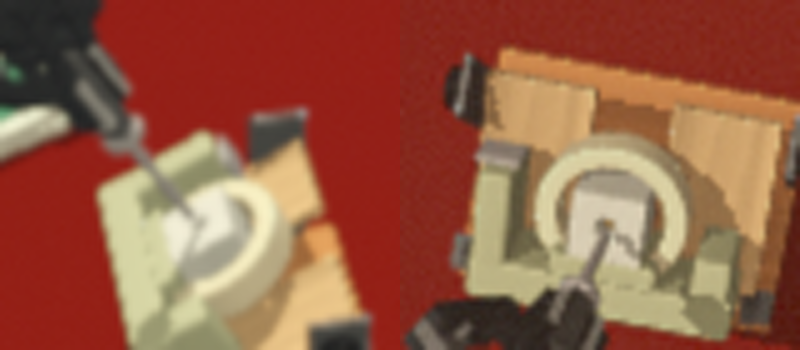

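Run:
```python
from h import *
o=[]
for n,(u,v) in {"side":(240,143),"top":(221,195)}.items():
    im=np.load(n+"1.npz")["im"]; k=15
    c=cv2.resize(im[v-14:v+14,u-13:u+13],None,fx=k,fy=k,interpolation=cv2.INTER_CUBIC)
    f=lambda p:tuple(int(round(x)) for x in ((p-[u-13,v-14]+.5)*k))
    for h in(0,.012,.03,.05):
        p=proj(n,MOUTH+N*h)[0]; cv2.circle(c,f(p),3,(0,0,255) if h!=.012 else (255,0,0),1)
    o.append(c)
cv2.imwrite("pics/f.png",np.hstack(o))
```

```text
(no output)
```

View pics/f.png

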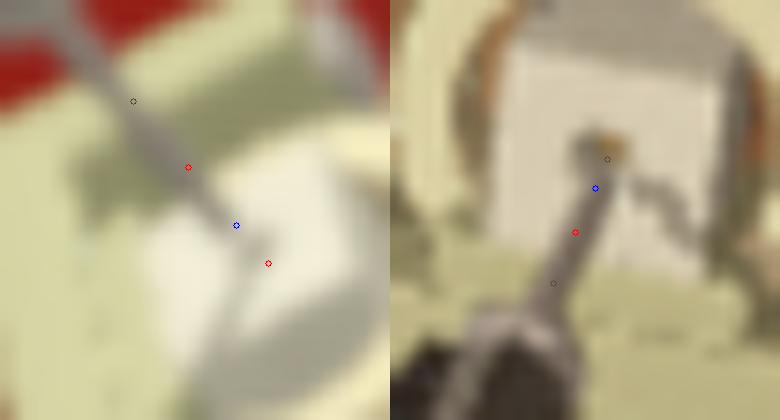

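Run:
```python
from h import *
for n,(u,v),ax in(("top",(222,191),0),("side",(243,145),0)):
    a=np.load(n+"0.npz")["im"].astype(float).sum(-1); b=np.load(n+"1.npz")["im"].astype(float).sum(-1)
    w=a[v-4:v+5,u-5:u+6]; ref=np.percentile(w,80); D=np.clip(ref-w-25,0,None); 
    print(n,"mouth win"); print(w.astype(int)); yy,xx=np.mgrid[v-4:v+5,u-5:u+6]
    k=(np.abs(xx-u)<=3)&(np.abs(yy-v)<=3); D=D*k; print("centroid",(D*xx).sum()/D.sum(),(D*yy).sum()/D.sum(), "proj",proj(n,MOUTH)[0])
    # shank: change between images
    dif=(a-b)
    for h in(.012,.02,.03,.04,.05,.06):
        p=proj(n,MOUTH+N*h)[0]; t=proj(n,MOUTH+N*(h+.01))[0]-p; t/=np.linalg.norm(t); nr=np.array([-t[1],t[0]])
        s=np.arange(-4,4.01,.25); L=p+nr*s[:,None]
        prof=cv2.remap(dif.astype(np.float32),L[:,0].astype(np.float32)[None],L[:,1].astype(np.float32)[None],cv2.INTER_LINEAR)[0]
        wq=np.clip(prof-60,0,None)*(abs(s)<3); print(h,"p",p,"nr",nr,"off px",(wq*s).sum()/max(wq.sum(),1),prof[::4].astype(int))
```

```text
top mouth win
[[597 591 595 593 592 596 597 601 600 595 598]
 [594 593 597 590 580 591 601 600 599 597 603]
 [594 594 591 561 495 530 575 591 598 600 598]
 [595 590 576 404 346 352 428 563 604 596 596]
 [593 593 554 406 342 345 406 549 594 597 598]
 [593 591 556 473 432 453 487 543 594 594 595]
 [596 599 595 577 565 559 568 591 595 592 594]
 [600 594 598 597 602 603 606 598 592 590 595]
 [594 593 599 599 597 597 596 594 590 590 589]]
centroid 221.48806366047745 190.78337754199822 proj [222.     191.1201]
0.012 p [221.152  193.0255] nr [-0.9136 -0.4066] off px -0.440601277428526 [ 50  75  25 209 203  73   6  -3  -1]
0.02 p [220.5765 194.3184] nr [-0.9136 -0.4066] off px -0.3708884364438313 [ -1  -4  66 214 234 102   5  -2  -2]
0.03 p [219.8456 195.9607] nr [-0.9136 -0.4066] off px -0.42308207119530417 [ -1   1  73 237 246 112   2  -4  -2]
0.04 p [219.1013 197.6329] nr [-0.9136 -0.4066] off px -0.3833671430555746 [ -1   0  47 211 203  94  15  -1  -2]
0.05 p [218.3434 199.3358] nr [-0.9136 -0.4066] off px -0.26851053185433094 [  2  -3  31 156 160  97  26   1   0]
0.06 p [217.5715 201.07
[... 520 characters left out ...]
40 502]]
centroid 243.34067357512953 145.29922279792746 proj [244.3768 146.0608]
0.012 p [242.2557 143.517 ] nr [ 0.768  -0.6404] off px -0.6151749844425347 [  0  12  52 118 109  33   7   1   0]
0.02 p [240.8278 141.8045] nr [ 0.768  -0.6404] off px -0.5781059824738309 [  0  16  76 181 166  64  12   0   0]
0.03 p [239.027  139.6448] nr [ 0.768  -0.6404] off px 0.0 [ 0  7 25 27  7 -4 -2 -1  0]
0.04 p [237.2083 137.4636] nr [ 0.768  -0.6404] off px 0.0 [ 0 10 28 28 12 -2 -1  0  0]
0.05 p [235.3714 135.2607] nr [ 0.768  -0.6404] off px -0.6971269205880163 [  1  12  69 126 109  43   5   0   0]
0.06 p [233.5161 133.0357] nr [ 0.768  -0.6404] off px -1.2967313585291114 [ 0  7 37 66 21 -4 -3 -1 -1]
```

Run:
```python
from h import *
e1=np.cross([0,0,1.],N); e1/=np.linalg.norm(e1); e2=np.cross(N,e1)
A=[];b=[]
for n,nr,t in(("top",[-.9136,-.4066],1.0),("side",[.768,-.6404],.29)):
    A.append([(proj(n,MOUTH+e*.01)[0]-proj(n,MOUTH)[0])@nr/10 for e in(e1,e2)]); b.append(t)
A=np.array(A); x=np.linalg.solve(A,b); print(A,x,"mm; cond",np.linalg.cond(A)); print("world mm",e1*x[0]+e2*x[1],e1,e2)
```

```text
[[-0.3549  0.0962]
 [-0.0987  0.3355]] [-2.8074  0.0385] mm; cond 1.7918049146601964
world mm [0.4726 2.7676 0.0184] [-0.1564 -0.9877  0.    ] [ 0.868  -0.1375  0.4772]
```

```bash
cat >> h.py <<'E'
D=np.array([.0004,.0024,0])
def tipdepth(): return (MOUTH+D-(robot.get_ee_pos()-N*(.07+G)))@N
def at(depth): return MOUTH+D+N*(.07+G-depth)
E
python3 - <<'E'
from h import *
robot.move_straight(at(-.012),feed=.05)
im,d=robot.read_camera("top"); np.savez("top2.npz",im=im,d=d)
a=np.load("top0.npz")["im"].astype(float).sum(-1); dif=(a-im.astype(float).sum(-1)).astype(np.float32)
for h in(.02,.03,.04,.05):
    p=proj("top",MOUTH+N*h)[0]; nr=np.array([-.9136,-.4066]); s=np.arange(-4,4.01,.25); L=(p+nr*s[:,None]).astype(np.float32)
    prof=cv2.remap(dif,L[None,:,0].copy(),L[None,:,1].copy(),cv2.INTER_LINEAR)[0]; w=np.clip(prof-60,0,None)*(abs(s)<3); print(h,(w*s).sum()/w.sum(),"mouth .60")
f0=np.array(robot.get_force())
hit=robot.move_straight(at(.030),feed=.02,threshold=5)
print(hit,"depth",tipdepth(),"dF",np.array(robot.get_force())-f0,"axial",(np.array(robot.get_force())-f0)@N,robot.get_opening(),robot.get_t())
E
```

```text
0.02 0.8873335181484909 mouth .60
0.03 0.8330254855558883 mouth .60
0.04 0.712297411384202 mouth .60
0.05 0.5467676952894512 mouth .60
True depth 0.012353461117970017 dF [ 0.6471 -0.4096  1.6986] axial 1.1571686008429274 0.01388281385248159 10.9583
```

Run:
```python
from h import *
f0=np.array(robot.get_force())
for dep in(.018,.026,.036):
    hit=robot.move_straight(at(dep),feed=.015,threshold=22)
    f=np.array(robot.get_force()); print(hit,"cmd",dep,"depth",tipdepth(),"axial",f@N,"lat",f-N*(f@N),robot.get_wrist_torque(),robot.get_opening(),robot.get_t())
    if hit: break
```

```text
False cmd 0.018 depth 0.017874771041211893 axial 4.103834837828087 lat [-0.8262 -0.2439 -0.4224] [ 0.0887  0.5933 -0.032 ] 0.014022880069472084 11.4917
False cmd 0.026 depth 0.025943762649888603 axial 5.132725407000166 lat [0.204  0.5012 0.0668] [-0.0046  0.6243 -0.0005] 0.013703702766072866 12.175
False cmd 0.036 depth 0.03596585580949641 axial 5.122507428615158 lat [-0.9708  0.9524 -0.6015] [ 0.0746  0.5603 -0.0809] 0.014009438670774694 12.9917
```

Run:
```python
from h import *
hit=robot.move_straight(at(.054),feed=.012,threshold=18)
f=np.array(robot.get_force()); print(hit,"depth",tipdepth(),"axial",f@N,"lat",f-N*(f@N),robot.get_opening(),robot.get_t())
robot.dwell(.2)
f=np.array(robot.get_force()); print("depth",tipdepth(),"axial",f@N)
```

```text
True depth 0.04172753704955181 axial 13.780534280835932 lat [-0.9773 -0.6939 -0.4652] 0.014141026817450178 13.725
depth 0.04163348852888294 axial 12.567281633300853
```

Run:
```python
from h import *
d0=tipdepth()
hit=robot.move_straight(at(d0+.003),feed=.006,threshold=18)
f=np.array(robot.get_force()); print(hit,"depth",tipdepth(),"axial",f@N,robot.get_t())
robot.dwell(.15); f=np.array(robot.get_force()); print("depth",tipdepth(),"axial",f@N)
```

```text
True depth 0.041729726935763614 axial 13.557734894788013 14.2083
depth 0.041637901885300886 axial 12.01016351086154
```

Run:
```python
from h import *
robot.move_straight(at(-.04),feed=.15)
robot.move_pose(PUN+[0,0,G+.115],qdown())
robot.move_straight(PUN+[0,0,G+.085],feed=.1)
print("F",robot.get_force(),robot.get_opening(),robot.get_ee_pos()-PUN-[0,0,G])
o=[]
for n in("side","top"):
    im,d=robot.read_camera(n); np.savez(n+"3.npz",im=im,d=d)
    u,v=proj(n,PUN+[0,0,.05])[0].astype(int); k=10
    c=cv2.resize(im[v-26:v+26,u-20:u+20],None,fx=k,fy=k,interpolation=cv2.INTER_CUBIC)
    for h in(0,.015,.05,.085):
        p=((proj(n,PUN+[0,0,h])[0]-[u-20,v-26]+.5)*k).astype(int); cv2.circle(c,tuple(int(x) for x in p),3,(255,0,0),1)
    o.append(c)
cv2.imwrite("pics/g.png",np.hstack(o)); print(robot.get_t())
```

```text
F [-0.0708 -0.1152 -0.1564] 0.01376672233367388 [0.0001 0.0009 0.0854]
16.925
```

View pics/g.png

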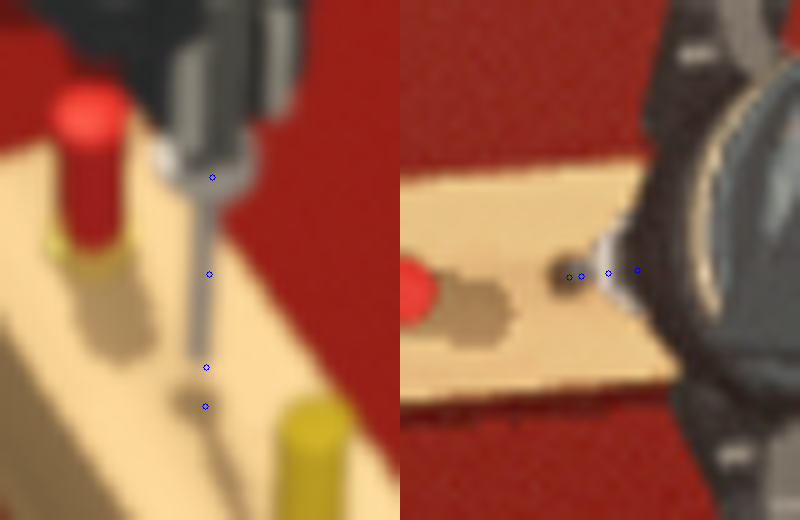

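The punch hangs upright, tip at about side crop (197,355), directly over the empty middle hole at (195,402). Insert it.

Run:
```python
from h import *
hit=robot.move_straight(PUN+[0,0,G+.008],feed=.06,threshold=8)
print(hit,robot.get_ee_pos()-PUN-[0,0,G],robot.get_force())
if not hit:
    hit=robot.move_straight(PUN+[0,0,G-.004],feed=.012,threshold=5)
    print(hit,robot.get_ee_pos()-PUN-[0,0,G],robot.get_force())
print(robot.get_t())
```

```text
False [ 0.0003 -0.0001  0.0084] [ 0.6725 -0.6337 -0.9651]
True [-0.      0.      0.0005] [-1.4821  0.7415  5.8462]
19.025
```

Seated at +0.5 mm, essentially its original height. Release, retreat and check.

Run:
```python
from h import *
robot.command_gripper(.055,20)
robot.move_straight(PUN+[0,0,G+.12],feed=.12)
robot.move_pose([.30,-.05,.30],qdown()); robot.dwell(.3)
o=[]
for n in("side","top"):
    im,d=robot.read_camera(n); p=cloud(n,d)
    m=(d>0)&(np.hypot(p[...,0]-.522,p[...,1]+.225)<.02)&(p[...,2]>.139); print(n,m.sum(),p[m].mean(0))
    u,v=proj(n,PUN)[0].astype(int); o.append(cv2.resize(im[v-35:v+25,u-33:u+33],None,fx=6,fy=6,interpolation=cv2.INTER_CUBIC))
    u,v=proj(n,MOUTH)[0].astype(int); o.append(cv2.resize(im[v-35:v+25,u-33:u+33],None,fx=6,fy=6,interpolation=cv2.INTER_CUBIC)) if 0 else None
cv2.imwrite("pics/k.png",np.hstack(o)); print(robot.get_force(),robot.get_t())
```

```text
side 50 [ 0.522  -0.2268  0.1461]
top 36 [ 0.5251 -0.2255  0.1463]
[-0.1403  0.0864 -0.2192] 22.1833
```

View pics/k.png

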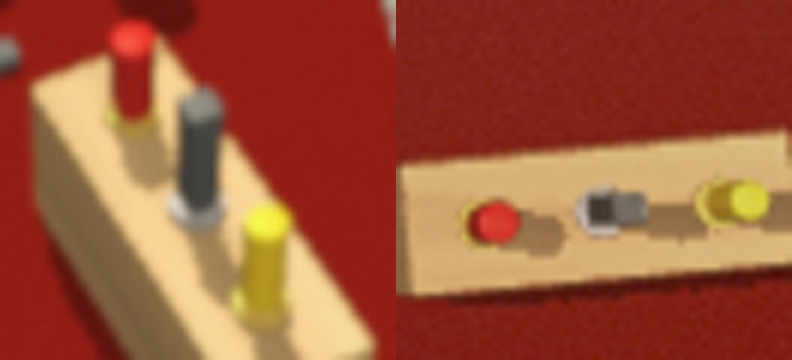

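The punch stands upright in the middle hole, collar on the wood (side crop about (197,210)). The awl and scriber are undisturbed and the arm is clear.

```bash
python3 -c "
from plant import robot
robot.finish_job()"
```

```text
the job is handed in; nothing more can be done
```

I drove the axle to its stop with the drift punch, put the punch back in the block's middle hole, and handed the job in at about 22 s of the 54 s allowed.

- **Axle:** The punch met the pin about 12 mm below the bore mouth and pushed it at about 5 N. It came up hard at 41.7 mm. A second gentle push stopped at the same depth. The force read 12–14 N after each stop, and each push was set to stop at an 18 N rise. I could not read the axle's travel directly, so this rests on what the arm felt.
- **Punch:** It is released with the collar down. Its handle top measured 146 mm, against 145.5 mm before, and it looks upright in both views. The awl and scriber look undisturbed.
- **Disagreements:**
  - The side camera read about 2.5 mm off from the top camera, so I used the top camera for positions.
  - Over the bore, the pictures showed the punch about 2.8 mm off to the side. I moved it 2.4 mm, and a recheck put it about 0.7 mm past centre. It went into the bore without catching.
- **Not checked:** I took no separate last look at the other bystanders. The only contacts the arm felt were the pushes on the pin and the punch seating on the block.

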